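# Slide the trolley hook home on the kitchen rail

### The arm

A 6-joint arm with a two-finger parallel gripper is mounted at the origin on the work surface. World frame = base frame: x ahead of the robot, y to its left, z up, the work surface at z = 0. Lengths are in m, angles in rad, forces in N, time in s.
With the tool pointing down it reaches from about 0.25 to 0.725 m from the base axis. Payload 4 kg.
Tool frame: the origin (TCP) lies midway between the tips of the shut fingers; the grasp point (between the pads) lies 19 mm behind it; y points along the fingers, x is the direction in which the jaws open and shut, and the axes are right-handed (so a half turn about y gives the same grasp; the last joint's range is limited). The gripper opens to 85 mm and grips with 20 to 120 N. Pads are 22 mm wide; open, the fingers measure 114 mm over their backs; the gripper's body (76 mm by 85 mm) begins 54 mm behind the grasp point. The pads swing forward as they close: fully open they stand 13 mm farther back than shut.
Start: joints at [1.159, 0.241, 0.005, 1.335, 0, 1.571], TCP at [0.2, 0.458, 0.231] pointing down, gripper open.
Joint ranges: [-2.72, 2.72], [-1.05, 1.87], [-1.09, 1.28], [-1.99, 2.15], [-1.42, 1.44], [-3.14, 3.14]. Speed limits (rad/s): [2.79, 2.79, 3.14, 3.14, 3.14, 3.14].

### API

Orientations are given as a unit quaternion [x, y, z, w].
In Python, from workcell import bot gives the robot as it stands. The module is installed in compiled form; this text tells all that it offers.
- The arm moves only by the shell command python3 -m inch 'ROWS'. ROWS is text: rows parted by semicolons, each of 7 numbers parted by spaces: the turn, a rotation vector about the tool's x, y, z in degrees, then the shift along the tool's x, y, z in mm, then the closure, from 0 (fully open) to 1 (shut). In form: ax ay az dx dy dz fingers; .... A call has 1 to 12 rows; each row shifts and turns the commanded pose from where the row before left it, along the tool's axes as they then stand; what a row does not reach is not made up. A row lasts 1/8 s, in which the tool goes at most 62.5 mm and 10.7 degrees, less where a joint would pass 70% of its speed; a pose out of reach is approached as far as the arm can. A call with a gripper value outside its range is refused whole. The fingers move at their own pace and stop on an object; the grip force is fixed at half the most. Time passes only in rows, so rows that do not move let the fingers close. It gives the time, the measured TCP pose, the force and the opening at its end, in the units of the state.
- bot.get_obs(): the state, without advancing time (a new reading comes with each control period).
- bot.camera(name): name is "scene" or "top" or "wrist"; returns a dict with "color" (420x560x3 uint8, blue, green, red), "fx", "fy", "cx", "cy" (pixels), "extrinsics" (4x4, takes a point from world to camera coordinates). Camera axes: x right, y up, looking along -z (the intrinsics and any distortion apply to the point x, -y, -z); pixel columns grow to the right and rows downward; lengths in m; the calibration is good to about 2 mm. A picture is of the moment at which its call begins. There is no depth.
- bot.job_done(): hands the job in, once; it reports no verdict.
Trained networks look in the newest picture that a camera, given by its name, has taken for a name from the list of things; names that differ only in an ending like _2 or _b are one class to them, and where a whole thing is asked for, a point or a joint stands for the part that bears it (a point fixed in the world has none). Each returns a list of dicts, best first, with "conf" (0 to 1); they miss things now and then, are a little off and sometimes report something else, mostly with a low value. They report only what shows in the picture. A call takes as long as a camera call. They do not tell look-alikes from the thing itself.
- bot.look_for(name, camera): "extent" ([left, top, right, bottom] in pixels, round what is visible of it).
- bot.cut_out(name, camera): "region" (420x560 bool, what is visible of it) and "extent" ([left, top, right, bottom] in pixels, round what is visible of it).
- bot.spot_point(name, camera): "point" ([column, row] in pixels: a listed point, or the origin of a listed thing).
The state is a dict: "clock": time; "joint_pos": joint angles; "joint_vel": joint speeds; "tau": joint torques, N m; "eef_pos": TCP position; "tool_rot": TCP orientation; "ft_force": force on the tool from outside, world axes, zero at the start; "ft_torque": the same for the moment, N m; "grip_width": finger opening in m.
Only numpy, scipy, OpenCV 4.12 (cv2) and the standard library are available. Lean on these libraries where they do the work, as an engineer would, in place of code of your own. Each camera call takes 0.05 s, during which the arm holds its last target.

### The job

Take the loose trolley hook out of the sheet pan, feed its runner, round nose first, into the open end of the rail and slide it along, past the sprung catch and against the sprung buffer, until the catch snaps out behind it; then let go, so that it stays held there. Do it gently, by feel: nothing on the rail should be pressed with more than about 15 newtons. Leave the bowl, jar, pastry ring and honey dipper where they are.

Things in the scene. Friction and masses are not known exactly. Their poses are not given: they have to be found in the camera images.
- hanger: Trolley hook, 0.1-0.17 kg, upright in the sheet pan. Origin: underside of the runner, below the grip; z up, x to the round nose. Steel runner 20 wide (y), 10 high, x -18 (square tail) to +18 (nose, half circle radius 10). Neck 16 (x) x 8 (y), z 10 to 19. A 5 mm wire hook leaves the grip's foot to -y at z 21, reaching y -49, z 5 to 24; it hangs on the rail's -y side.
- grip (a point): Middle of the hook's wooden grip block, 37 above the runner's underside. Block 20 (x) x 14 (y) x 38 high: hold by the x faces or the y faces, from above. Axes as the hook's.
- rail: Fixed aluminium rail on posts. Origin on the counter under the start of the closed part; z up, x along the rail from the open end inwards, y across. Channel floor at z 100. Closed part x 0 to 240: inside 22.4 wide (1.2 play each side of the runner), 12 high (2 play above it); lips z 112 to 115 leave a middle slot 12 wide for the neck. Outside width 28.4.
- landing (a point): Middle of the rail's open landing, on its floor at x -32, z 100 of the rail. The landing (x -60 to 0) is level with the channel floor, 50 wide, open above, with guide walls 12 high that narrow from 44 apart at x -45 to 22.4 at x 0: set the runner down here from above, slowly (a touch at over 10 mm/s is a jolt), and slide it in.
- catch (a joint): Sprung catch in the rail's +y wall, m: 0 = fully out, 4.5 mm into the channel; grows to 0.0045 (at most 0.007) as the runner pushes it aside. It has a slope 10 long towards the open end and a square back face that holds the tail of a runner that has passed. Dark housing outside the wall, y 24 to 38, 15 high over the channel floor.
- buffer (a joint): Sprung buffer pin, 8 thick, in the stop, m: 0 = out, grows as the runner's nose presses it (0.0055 = flush, the nose then on the rigid stop). Free pin tip is 33 past the catch's back face; a seated runner (36 long) presses it 3, which holds its tail on the catch. 2.5 further is the rigid stop. Felt along the rail: 2 to 9 N past catch and buffer, then a steep rise.
- rail_end (a point): Far end of the rail: channel floor at x 240. The steel stop clamp with catch and buffer is set somewhere along the closed part and not measured: its rigid face is 100 to 200 past the rail's origin, the catch's back face 38.5 nearer the open end. A top plate 18 over the channel floor (screw head 21) lies 6 to 26 behind the face; its cheeks reach y -18 and +20.
- pan: Fixed aluminium sheet pan 260 (x) x 200 (y), rim 21 high, floor 5 thick; origin under its centre.
- bowl: Pink plastic bowl, 130 across, 60 high; bystander. Origin under its centre.
- jar: Glass jar with steel lid, 72 across, 110 high; bystander. Origin under its centre.
- pastry_ring: Steel pastry ring, 80 across, 45 high; bystander. Origin under its centre.
- dipper: Wooden honey dipper lying down, 155 long; bystander. Origin below its axis on the slab, x towards the grooved head.
Mind the look-alikes: they are no part of the job. What is shaped like the hanger but turquoise or yellow is not meant.

How it is judged:
By the outcome, as a careful person would: the job done as asked, in the order asked, and still so for the second after the job is handed in, with the robot touching nothing.
It also fails if it takes over 69 s, if anything falls off the work surface, if the arm or the gripper's body presses on something with over 40 N, if the wrist force passes 120 N, or if a joint passes its speed limit or range.

## Working session

There is one attempt and no reset: what is moved stays moved. The work goes in short steps, Python scripts to look and compute and a shell command to move; the robot and the scene stay as the last step left them, time stands still between calls to the robot, and variables do not carry over. Pictures are saved under pics/ and viewed, and the job is handed in when it is done.

```bash
mkdir -p pics; ls; python3 - <<'E'
from workcell import bot
import cv2
o=bot.get_obs(); print(o)
for c in ["scene","top","wrist"]:
    im=bot.camera(c); cv2.imwrite(f"pics/{c}0.png",im["color"]); print(c,im["fx"],im["fy"],im["cx"],im["cy"],im["extrinsics"].round(4).tolist(),[k for k in im])
    for n in ["hanger","rail","pan"]:
        print(n,[(r["conf"],r["extent"]) for r in bot.look_for(n,c)])
    for n in ["hanger","grip","landing","rail_end","rail","catch","buffer"]:
        print(n,[(r["conf"],r["point"]) for r in bot.spot_point(n,c)])
E
```

```text
pics
{'clock': 0.0, 'joint_pos': array([1.15904171e+00, 2.41412744e-01, 3.72268554e-03, 1.33523773e+00,
       6.65005152e-06, 1.57081090e+00]), 'joint_vel': array([-4.79927535e-05, -1.67545930e-03, -8.23757557e-04,  2.38659921e-04,
        1.86073176e-03,  7.26328218e-04]), 'tau': array([-1.10687397e-03, -3.72319150e+01,  2.52406508e+01,  1.70994300e-02,
        1.55813755e-04, -5.75612859e-06]), 'eef_pos': array([0.19984757, 0.45761653, 0.23041252]), 'tool_rot': array([ 0.59206722,  0.38659164, -0.38785529, -0.59124579]), 'ft_force': array([ 0.0575235 , -0.47412861, -0.10590065]), 'ft_torque': array([-0.01073501, -0.0298049 , -0.03477573]), 'grip_width': 0.08554653906708207}
scene 522.8768406932255 522.8768406932255 280.4615525578305 202.5763530076375 [[0.6676, 0.7444, 0.0114, -0.4071], [-0.5963, 0.5255, 0.6069, 0.244], [0.4458, -0.4119, 0.7947, -1.5461], [0.0, 0.0, 0.0, 1.0]] ['color', 'fx', 'fy', 'cx', 'cy', 'extrinsics']
hanger [(0.67, [200.3, 212.6, 215.3, 233.7]), (0.63, [154.6, 196.0, 169.1, 215.4]), (0.5, [141.6, 268.4, 157.7, 295.0])]
rail [(0.56, [229.3, 153.5, 332.8, 242.3])]
pan []
hanger [(0.71, [156.2, 281.0]), (0.69, [208.3, 229.4]), (0.6, [166.2, 209.3])]
grip [(0.77, [160.5, 200.6]), (0.76, [148.1, 271.4]), (0.72, [202.3, 218.4])]
landing [(0.57, [243.6, 216.9])]
rail_end [(0.58, [317.9, 156.3])]
rail [(0.56, [254.6, 236.8])]Traceback (most recent call last):
  File "<stdin>", line 9, in <module>
ValueError: it knows: bowl, dipper, grip, hanger, jar, landing, pan, pastry_ring, rail, rail_end
```

```bash
python3 - <<'E'
from workcell import bot
import cv2
for c in ["top","wrist","scene"]:
    im=bot.camera(c); cv2.imwrite(f"pics/{c}0.png",im["color"] if c=="wrist" else cv2.resize(im["color"],(784,588),interpolation=cv2.INTER_CUBIC)); print(c,im["fx"],im["fy"],im["cx"],im["cy"],im["extrinsics"].round(4).tolist())
    for n in ["hanger","rail","pan"]:
        print(n,[(r["conf"],r["extent"]) for r in bot.look_for(n,c)])
    for n in ["hanger","grip","landing","rail_end","rail"]:
        print(n,[(r["conf"],r["point"]) for r in bot.spot_point(n,c)])
E
```

```text
top 531.9053817197289 531.9053817197289 276.1421032581564 202.27731273211447 [[0.009, -0.9999, 0.0108, 0.0264], [0.9952, 0.01, 0.0977, -0.561], [-0.0978, 0.0099, 0.9952, -1.3174], [0.0, 0.0, 0.0, 1.0]]
hanger [(0.66, [394.3, 231.8, 406.8, 246.5]), (0.44, [340.3, 296.2, 353.6, 308.2])]
rail [(0.89, [201.2, 205.9, 325.5, 234.7])]
pan [(0.97, [370.7, 168.5, 450.6, 274.4])]
hanger [(0.74, [401.7, 236.6]), (0.69, [344.9, 305.0]), (0.49, [322.9, 251.3])]
grip [(0.59, [330.0, 251.3]), (0.48, [400.4, 236.4])]
landing [(0.91, [308.4, 215.5]), (0.44, [297.9, 123.1])]
rail_end [(0.69, [197.0, 221.3]), (0.19, [400.5, 238.0])]
rail [(0.92, [293.4, 220.1])]
wrist 325.7362569391656 325.7362569391656 278.5271006376147 204.7242344884101 [[0.401, 0.9161, 0.0007, -0.5002], [-0.8792, 0.3851, -0.2806, 0.0361], [-0.2573, 0.1119, 0.9598, -0.3798], [0.0, 0.0, 0.0, 1.0]]
hanger []
rail []
pan []
hanger []
grip []
landing []
rail_end []
rail []
scene 522.8768406932255 522.8768406932255 280.4615525578305 202.5763530076375 [[0.6676, 0.7444, 0.0114, -0.4071], [-0.5963, 0.5255, 0.6069, 0.244], [0.4458, -0.4119, 0.7947, -1.5461], [0.0, 0.0, 0.0, 1.0]]
hanger [(0.78, [143.1, 264.7, 158.0, 285.4]), (0.63, [153.7, 193.9, 171.4, 219.5]), (0.58, [228.8, 151.6, 332.8, 242.9]), (0.55, [200.8, 213.8, 216.3, 232.7])]
rail [(0.59, [227.4, 152.4, 329.6, 244.8])]
pan [(0.63, [87.5, 237.0, 227.3, 377.8])]
hanger [(0.8, [153.7, 280.8]), (0.5, [162.3, 209.5]), (0.49, [208.2, 229.3])]
grip [(0.59, [150.6, 273.0]), (0.52, [202.7, 220.0]), (0.52, [160.6, 201.0])]
landing [(0.67, [241.2, 215.4])]
rail_end [(0.93, [318.8, 156.6])]
rail [(0.93, [253.6, 234.8]), (0.49, [157.0, 301.2])]
```

View pics/top0.png

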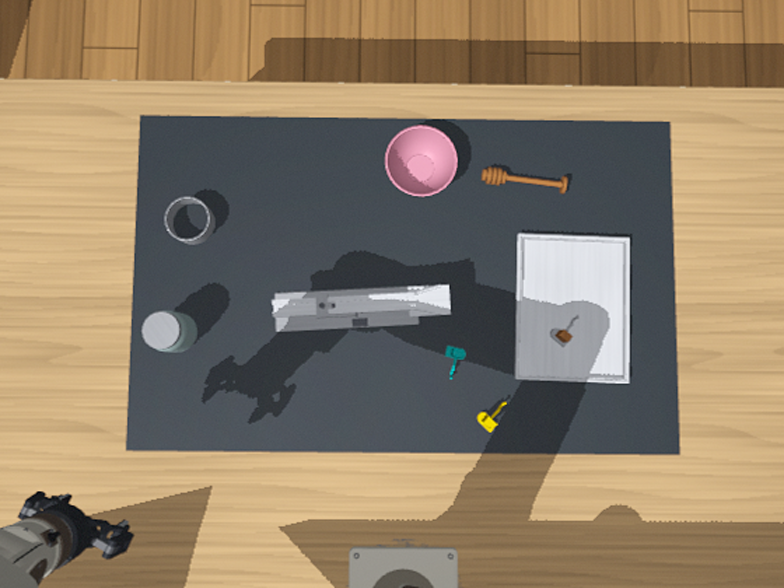

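View pics/scene0.png

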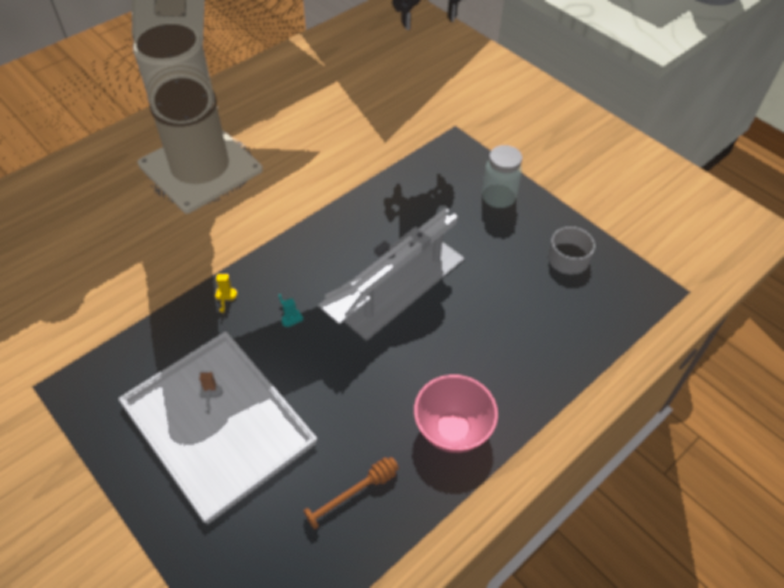

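View pics/wrist0.png

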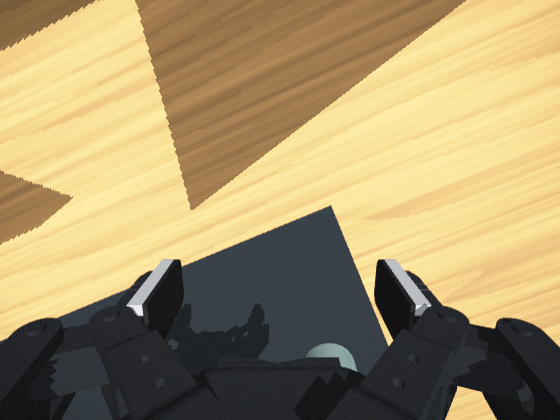

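The top view shows the real hook (brown grip) in the pan at about (563,337) of the 1.4x picture. The rail runs from the landing at (435,300) to its end at (275,310), with the dark catch housing at (360,322). The turquoise (455,355) and yellow (490,418) look-alikes are outside the pan.

```bash
cat > h.py <<'E'
import numpy as np, cv2
from workcell import bot
from scipy.spatial.transform import Rotation as R
def ray(c,p):
    E=np.array(c["extrinsics"]); d=np.array([(p[0]-c["cx"])/c["fx"],-(p[1]-c["cy"])/c["fy"],-1.])
    return -E[:3,:3].T@E[:3,3], E[:3,:3].T@d
def onz(c,p,z):
    o,d=ray(c,p); return o+d*(z-o[2])/d[2]
def tri(obs):
    A=np.zeros((3,3));b=np.zeros(3)
    for c,p in obs:
        o,d=ray(c,p); d=d/np.linalg.norm(d); M=np.eye(3)-np.outer(d,d); A+=M;b+=M@o
    return np.linalg.solve(A,b)
def proj(c,X):
    E=np.array(c["extrinsics"]); q=E[:3,:3]@np.asarray(X)+E[:3,3]
    return np.array([c["cx"]+c["fx"]*q[0]/-q[2], c["cy"]-c["fy"]*q[1]/-q[2]])
E
python3 - <<'E'
from h import *
C={}
for c in ["top","scene"]:
    C[c]=bot.camera(c)
    for n,z in [("hanger",.005),("grip",.042),("landing",.1),("rail",0),("rail_end",.1)]:
        for r in bot.spot_point(n,c): print(c,n,r["conf"],r["point"],onz(C[c],r["point"],z).round(4))
    r=bot.cut_out("pan",c)
    if r: print("pan",onz(C[c],[r[0]["extent"][0],r[0]["extent"][1]],.02),onz(C[c],[r[0]["extent"][2],r[0]["extent"][3]],.02))
t=C["top"]["color"]
cv2.imwrite("pics/t1.png",cv2.resize(t[190:250,190:350],(800,300),interpolation=cv2.INTER_CUBIC))
cv2.imwrite("pics/t2.png",cv2.resize(t[215:265,380:440],(720,600),interpolation=cv2.INTER_CUBIC))
E
```

```text
top hanger 0.64 [345.8, 302.7] [ 0.3097 -0.1468  0.005 ]
top hanger 0.54 [323.5, 251.5] [ 0.438  -0.0903  0.005 ]
top hanger 0.43 [402.3, 238.1] [ 0.474  -0.2922  0.005 ]
top grip 0.54 [325.2, 251.2] [ 0.4386 -0.0909  0.042 ]
top grip 0.52 [398.0, 236.8] [ 0.4759 -0.2724  0.042 ]
top grip 0.52 [350.9, 297.2] [ 0.3264 -0.1542  0.042 ]
top landing 0.61 [306.3, 214.2] [ 0.5257 -0.0398  0.1   ]
top landing 0.45 [364.9, 128.9] [ 0.7348 -0.1814  0.1   ]
top rail 0.84 [295.6, 218.4] [ 0.5222 -0.0189  0.    ]
top rail_end 0.75 [195.7, 220.5] [0.5081 0.2235 0.1   ]
pan [ 0.65395808 -0.20886638  0.02      ] [ 0.39172347 -0.41488023  0.02      ]
scene hanger 0.76 [151.8, 279.0] [ 0.4691 -0.2768  0.005 ]
scene hanger 0.61 [162.5, 208.4] [ 0.3141 -0.1421  0.005 ]
scene hanger 0.58 [207.9, 227.9] [ 0.4398 -0.0915  0.005 ]
scene grip 0.73 [203.0, 220.0] [ 0.436 -0.099  0.042]
scene grip 0.67 [147.8, 271.0] [ 0.4675 -0.2785  0.042 ]
scene grip 0.53 [160.8, 201.3] [ 0.3199 -0.1437  0.042 ]
scene landing 0.65 [244.4, 216.1] [ 0.5278 -0.0406  0.1   ]
scene rail 0.66 [253.3, 233.8] [ 0.5259 -0.0158  0.    ]
scene rail_end 0.86 [319.9, 156.7] [0.5108 0.222  0.1   ]
pan [ 0.26561226 -0.33843101  0.02      ] [ 0.76730745 -0.29337289  0.02      ]
```

View pics/t1.png

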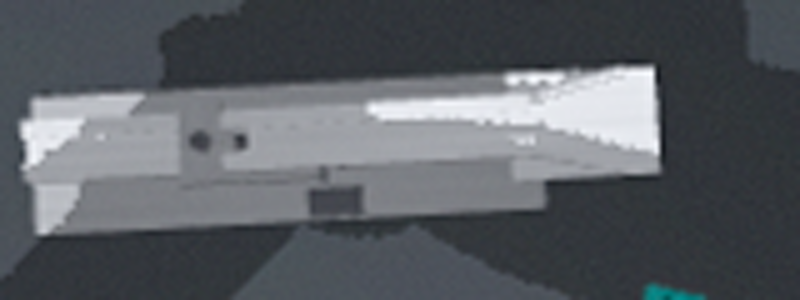

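View pics/t2.png

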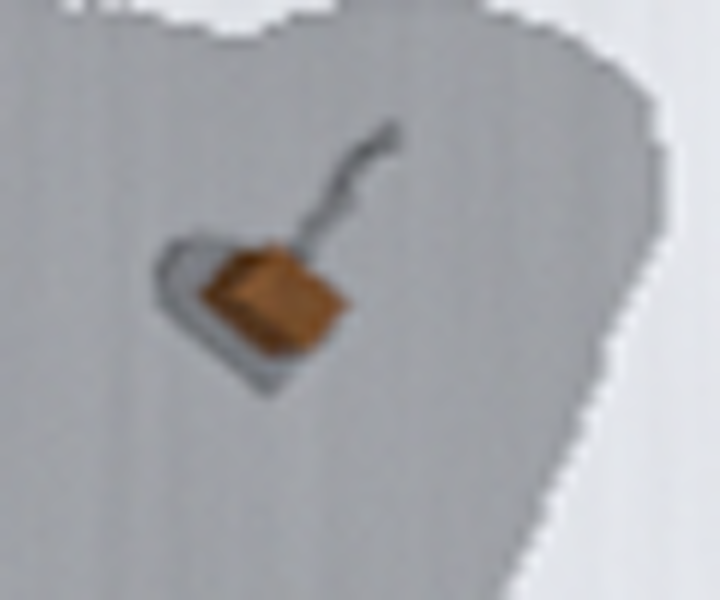

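```bash
cat >> h.py <<'E'
def plan(target, jaw_yaw):
    """target TCP xyz, jaw axis yaw deg (mod 180). prints rotation about tool y (after levelling) and shift in current tool axes"""
    o=bot.get_obs(); M=R.from_quat(o["tool_rot"]).as_matrix()
    print("t",round(o["clock"],2),"tcp",o["eef_pos"].round(4),"x",M[:,0].round(3),"y",M[:,1].round(3),"z",M[:,2].round(3),"J",o["joint_pos"].round(2),"F",o["ft_force"].round(1),"w",round(o["grip_width"],4))
    best=[]
    for k in (0,180):
        a=np.radians(jaw_yaw+k); X=np.array([np.cos(a),np.sin(a),0]);Y=np.array([0,0,-1.]);T=np.column_stack([X,Y,np.cross(X,Y)])
        rv=R.from_matrix(M.T@T).as_rotvec(degrees=True); best.append((np.linalg.norm(rv),rv,T))
    best.sort(key=lambda b:b[0])
    d=(np.array(target)-o["eef_pos"])*1000
    for n,rv,T in best: print("rot",rv.round(2),"shift cur",(M.T@d).round(1),"shift in target frame",(T.T@d).round(1))
E
python3 - <<'E'
from h import *
c=bot.camera("top")
f=lambda x,y:(190+x/5-.5+.1,190+y/5-.5+.1)
for n,p,z in [("plate L",(180,145),.118),("plate R",(220,145),.118),("housing",(310,188),.115),("housing R",(362,188),.115),("catch",(325,175),.112),("end of landing",(660,120),.1),("rail far",(22,148),.112)]:
    print(n,onz(c,f(*p),z).round(4))
g=lambda x,y:(380+x/12-.5,215+y/12-.5)
for n,p,z in [("top corners",(282,247),.061),("",(352,303),.061),("",(305,352),.061),("",(203,293),.042),("tail corner",(270,392),.015),("left side",(160,290),.015),("wire end",(390,128),.02)]: print(n,onz(c,g(*p),z).round(4))
plan([.472,-.276,.20],138)
E
```

```text
plate L [0.5121 0.151  0.118 ]
plate R [0.5123 0.1322 0.118 ]
housing [0.4927 0.0898 0.115 ]
housing R [0.4929 0.0654 0.115 ]
catch [0.499  0.0829 0.112 ]
end of landing [ 0.5275 -0.0763  0.1   ]
rail far [0.5104 0.2258 0.112 ]
top corners [ 0.4796 -0.2802  0.061 ]
 [ 0.4683 -0.2944  0.061 ]
 [ 0.4582 -0.2846  0.061 ]
 [ 0.4706 -0.2684  0.042 ]
tail corner [ 0.4507 -0.2887  0.015 ]
left side [ 0.472  -0.2656  0.015 ]
wire end [ 0.5065 -0.3137  0.02  ]
t 2.55 tcp [0.2001 0.4582 0.2313] x [0.4   0.916 0.   ] y [-0.  0. -1.] z [-0.916  0.4    0.   ] J [1.16 0.24 0.01 1.34 0.   1.57] F [-0.5  0.4 -0. ] w 0.0856
rot [ -0.  -71.6   0. ] shift cur [-564.    31.3 -543. ] shift in target frame [-693.3   31.3  363.7]
rot [ -0.  108.4  -0. ] shift cur [-564.    31.3 -543. ] shift in target frame [ 693.3   31.3 -363.7]
```

```bash
python3 -m inch '0 0 0 -43 0 -42 0;0 0 0 -43 0 -42 0;0 0 0 -43 0 -42 0;0 0 0 -43 0 -42 0;0 0 0 -43 0 -42 0;0 0 0 -43 0 -42 0;0 0 0 -43 0 -42 0;0 0 0 -43 0 -42 0;0 0 0 -43 0 -42 0;0 0 0 -43 0 -42 0;0 0 0 -43 0 -42 0;0 0 0 -43 0 -42 0'
python3 -m inch '0 10 0 0 0 0 0;0 10 0 0 0 0 0;0 10 0 0 0 0 0;0 10 0 0 0 0 0;0 10 0 0 0 0 0;0 10 0 0 0 0 0;0 10 0 0 0 0 0;0 10 0 0 0 0 0;0 10 0 0 0 0 0;0 10 0 0 0 0 0;0 8.4 0 0 0 0 0'
python3 - <<'E'
from h import *
plan([.472,-.278,.20],138)
c=bot.camera("wrist"); cv2.imwrite("pics/w1.png",c["color"])
for r in bot.spot_point("grip","wrist"): print(r["conf"],r["point"],onz(c,r["point"],.042).round(4))
for r in bot.spot_point("hanger","wrist"): print(r["conf"],r["point"],onz(c,r["point"],.005).round(4))
E
```

```text
clock: 4.05
eef_pos: [0.456, -0.2185, 0.2315]
tool_rot: [0.592, 0.387, -0.387, -0.592]
ft_force: [1.9, 0.1, 1.6]
grip_width: 0.0856
clock: 5.42
eef_pos: [0.4555, -0.2164, 0.2313]
tool_rot: [0.66, -0.255, 0.255, -0.66]
ft_force: [-0.5, -0.5, -0.8]
grip_width: 0.0853
t 5.42 tcp [ 0.4555 -0.2164  0.2313] x [ 0.74  -0.673  0.   ] y [ 0. -0. -1.] z [ 0.673  0.74  -0.   ] J [-0.44  0.25  0.02  1.34 -0.    1.87] F [-0.5 -0.5 -0.8] w 0.0853
rot [ 0.   -0.28  0.  ] shift cur [ 53.7  31.3 -34.4] shift in target frame [ 53.5  31.3 -34.7]
rot [ -0.   179.72   0.  ] shift cur [ 53.7  31.3 -34.4] shift in target frame [-53.5  31.3  34.7]
0.94 [327.7, 212.8] [ 0.4706 -0.2776  0.042 ]
0.69 [142.7, 218.9] [ 0.3184 -0.1484  0.042 ]
0.64 [182.6, 98.7] [ 0.441  -0.0931  0.042 ]
0.96 [158.8, 208.7] [ 0.3217 -0.1512  0.005 ]
0.95 [325.4, 204.3] [ 0.4716 -0.2803  0.005 ]
0.59 [191.7, 100.5] [ 0.4399 -0.0932  0.005 ]
```

View pics/w1.png

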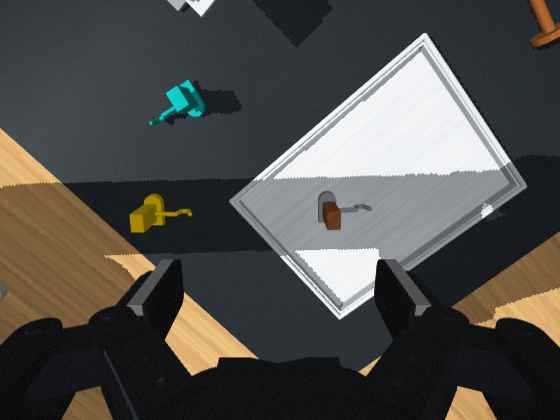

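The wrist picture shows the brown-gripped hook at (327,208), nose up and wire to the right. It is nearly in line with the tool. I'm going closer.

```bash
python3 -m inch '0 0 0 18 20 -16 0;0 0 0 18 20 -16 0;0 0 0 18 20 -16 0;0 0 0 0 20 0 0;0 0 0 0 0 0 0'
python3 - <<'E'
from h import *
plan([.471,-.278,.20],138)
c=bot.camera("wrist"); cv2.imwrite("pics/w2.png",c["color"])
for r in bot.spot_point("grip","wrist"): print(r["conf"],r["point"],onz(c,r["point"],.042).round(4))
for r in bot.spot_point("hanger","wrist"): print(r["conf"],r["point"],onz(c,r["point"],.005).round(4))
E
```

```text
clock: 6.2
eef_pos: [0.4622, -0.2877, 0.1495]
tool_rot: [-0.66, 0.254, -0.251, 0.661]
ft_force: [-0.4, 0.0, 0.1]
grip_width: 0.0855
t 6.2 tcp [ 0.4622 -0.2877  0.1495] x [ 0.744 -0.668 -0.004] y [-0.004  0.002 -1.   ] z [ 0.668  0.744 -0.001] J [-0.56  0.38 -0.02  1.18  0.    1.75] F [-0.4  0.   0.1] w 0.0855
rot [ 0.04  0.08 -0.24] shift cur [ -0.1 -50.5  13.1] shift in target frame [  0.1 -50.5  13.1]
rot [-3.8000e-01 -1.7992e+02 -6.0000e-02] shift cur [ -0.1 -50.5  13.1] shift in target frame [ -0.1 -50.5 -13.1]
0.95 [68.9, 20.5] [ 0.441  -0.0933  0.042 ]
0.79 [282.8, 186.0] [ 0.473  -0.2795  0.042 ]
0.77 [30.2, 188.8] [ 0.3218 -0.147   0.042 ]
0.95 [63.5, 182.7] [ 0.3213 -0.1509  0.005 ]
0.8 [283.8, 179.0] [ 0.4724 -0.2819  0.005 ]
0.79 [98.4, 37.7] [ 0.4385 -0.0961  0.005 ]
```

View pics/w2.png

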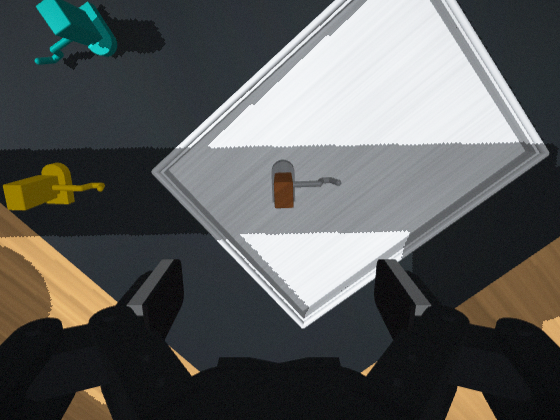

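```bash
cat >> h.py <<'E'
def hang_overlay(c,x,y,z,yaw,crop,k,fn):
    im=c["color"]; l,t,r,b=crop
    im=cv2.resize(im[t:b,l:r],None,fx=k,fy=k,interpolation=cv2.INTER_CUBIC)
    a=np.radians(yaw); Rz=np.array([[np.cos(a),-np.sin(a),0],[np.sin(a),np.cos(a),0],[0,0,1]])
    def pl(P,col):
        q=np.array([proj(c,Rz@np.array(p)/1000+[x,y,z]) for p in P]); q=(q-[l,t]+.5)*k
        cv2.polylines(im,[np.round(q).astype(int)],True,col,1)
    th=np.linspace(-np.pi/2,np.pi/2,15)
    run=[(-18,-10)]+[(8+10*np.cos(t),10*np.sin(t)) for t in th]+[(-18,10)]
    for zz in (0,10): pl([(*p,zz) for p in run],(0,255,255))
    for zz in (18,56): pl([(-10,-7,zz),(10,-7,zz),(10,7,zz),(-10,7,zz)],(0,255,0))
    cv2.imwrite(fn,im)
E
python3 - <<'E'
from h import *
c=bot.camera("wrist")
hang_overlay(c,.4725,-.2805,.005,47.7,(240,140,360,230),6,"pics/w3.png")
E
```

```text
(no output)
```

View pics/w3.png

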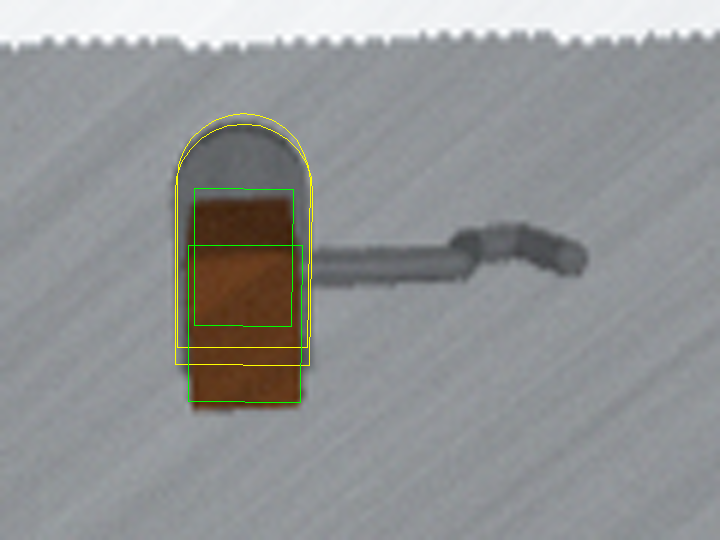

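```bash
python3 - <<'E'
from h import *
plan([.4717,-.2814,.032],137.7)
E
```

```text
t 6.4 tcp [ 0.4642 -0.2883  0.1525] x [ 0.744 -0.668  0.002] y [ 0.002 -0.001 -1.   ] z [0.668 0.744 0.   ] J [-0.56  0.38 -0.02  1.18  0.    1.75] F [-0.3 -0.3 -0. ] w 0.086
rot [-0.02  0.37  0.11] shift cur [  0.8 120.5  10.1] shift in target frame [  0.9 120.5  10.2]
rot [ 1.7000e-01 -1.7963e+02  4.0000e-02] shift cur [  0.8 120.5  10.1] shift in target frame [ -0.9 120.5 -10.2]
```

```bash
python3 -m inch '0 0.4 0 0.8 30 5 0;0 0 0 0 30 5 0;0 0 0 0 30 0 0;0 0 0 0 20 0 0;0 0 0 0 10 0 0;0 0 0 0 0 0 0;0 0 0 0 0 0 0'
python3 - <<'E'
from h import *
plan([.4717,-.2814,.032],137.7)
c=bot.camera("wrist"); cv2.imwrite("pics/w4.png",c["color"])
E
```

```text
clock: 7.28
eef_pos: [0.4717, -0.2818, 0.0325]
tool_rot: [0.659, -0.255, 0.256, -0.659]
ft_force: [0.4, 0.5, 0.2]
grip_width: 0.0855
t 7.28 tcp [ 0.4717 -0.2818  0.0325] x [ 0.739 -0.674  0.002] y [ 0.002 -0.001 -1.   ] z [0.674 0.739 0.   ] J [-0.54  0.5  -0.17  0.9  -0.    1.77] F [0.4 0.5 0.2] w 0.0855
rot [-0.03 -0.08  0.13] shift cur [-0.3  0.5  0.3] shift in target frame [-0.3  0.5  0.3]
rot [-2.0000e-01  1.7992e+02 -4.0000e-02] shift cur [-0.3  0.5  0.3] shift in target frame [ 0.3  0.5 -0.3]
```

View pics/w4.png

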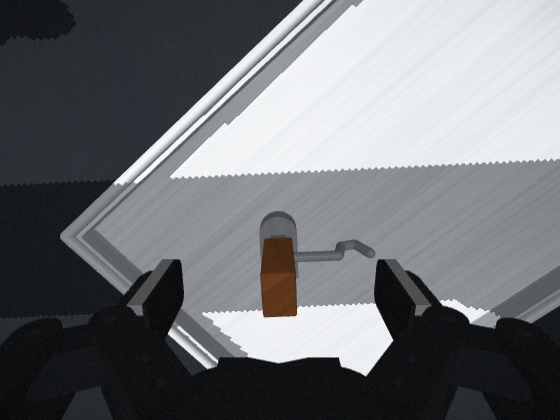

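```bash
python3 -m inch '0 0 0 0 0 0 1;0 0 0 0 0 0 1;0 0 0 0 0 0 1;0 0 0 0 0 0 1;0 0 0 0 0 0 1;0 0 0 0 0 0 1;0 0 0 0 0 0 1'
python3 - <<'E'
from h import *
plan([.4717,-.2814,.032],137.7)
c=bot.camera("wrist"); cv2.imwrite("pics/w5.png",c["color"])
E
```

```text
clock: 8.2
eef_pos: [0.4709, -0.2813, 0.0314]
tool_rot: [-0.659, 0.256, -0.256, 0.659]
ft_force: [-0.9, 0.3, 2.2]
grip_width: 0.013
t 8.2 tcp [ 0.4709 -0.2813  0.0314] x [ 0.739 -0.674  0.   ] y [ 0. -0. -1.] z [0.674 0.739 0.   ] J [-0.54  0.5  -0.17  0.9   0.    1.77] F [-0.9  0.3  2.2] w 0.013
rot [-0.01 -0.09  0.01] shift cur [ 0.7 -0.6  0.5] shift in target frame [ 0.7 -0.6  0.5]
rot [-2.0000e-02  1.7991e+02 -1.0000e-02] shift cur [ 0.7 -0.6  0.5] shift in target frame [-0.7 -0.6 -0.5]
```

View pics/w5.png

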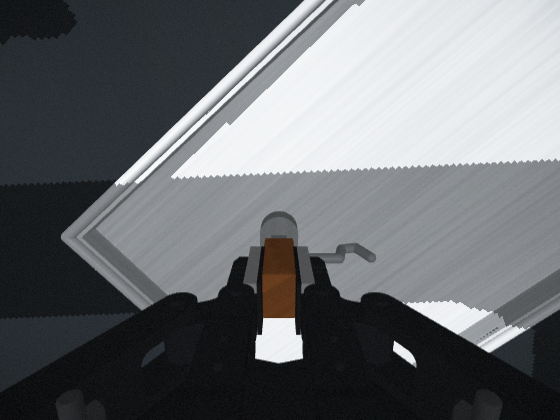

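```bash
python3 -m inch '0 0 0 0 -6 0 1;0 0 0 0 -15 0 1;0 0 0 0 -30 0 1;0 0 0 0 -40 0 1;0 0 0 0 -40 0 1;0 0 0 0 -30 0 1;0 -9.2 0 0 0 0 1;0 -9.2 0 0 0 0 1;0 -9.2 0 0 0 0 1;0 -9.2 0 0 0 0 1;0 -9.2 0 0 0 0 1;0 0 0 0 0 0 1'
python3 - <<'E'
from h import *
plan([.527,-.0495,.19],3.8)
c=bot.camera("wrist"); cv2.imwrite("pics/w6.png",c["color"])
for n,z in [("landing",.1),("rail",0),("rail_end",.1)]:
    for r in bot.spot_point(n,"wrist"): print(n,r["conf"],r["point"],onz(c,r["point"],z).round(4))
E
```

```text
clock: 9.75
eef_pos: [0.4708, -0.2814, 0.1931]
tool_rot: [0.707, 0.022, -0.021, -0.707]
ft_force: [0.2, -0.6, -1.2]
grip_width: 0.013
t 9.75 tcp [ 0.4708 -0.2814  0.1931] x [0.998 0.061 0.001] y [ 0.001 -0.    -1.   ] z [-0.061  0.998 -0.   ] J [-0.54  0.35  0.06  1.28 -0.    0.97] F [ 0.2 -0.6 -1.2] w 0.013
rot [ 0.03 -0.31  0.03] shift cur [ 70.3   3.1 228. ] shift in target frame [ 71.5   3.1 227.6]
rot [-5.0000e-02  1.7969e+02  4.0000e-02] shift cur [ 70.3   3.1 228. ] shift in target frame [ -71.5    3.1 -227.6]
```

View pics/w6.png

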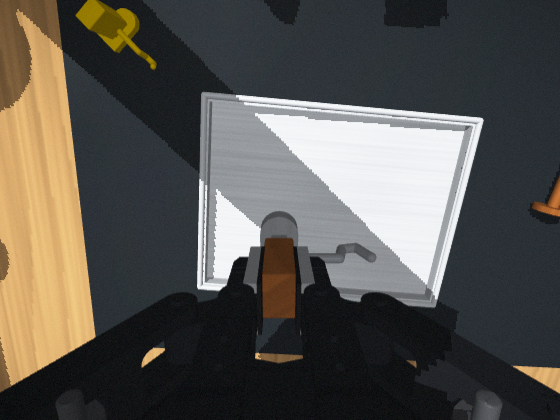

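```bash
python3 -m inch '0 -0.3 0 18 0 25 1;0 0 0 18 0 35 1;0 0 0 18 0 35 1;0 0 0 16 0 20 1;0 0 0 0 0 0 1;0 0 0 0 0 0 1'
python3 - <<'E'
from h import *
plan([.527,-.0495,.19],3.8)
c=bot.camera("wrist"); cv2.imwrite("pics/w7.png",c["color"])
for n,z in [("landing",.1),("rail",0),("rail_end",.1)]:
    for r in bot.spot_point(n,"wrist"): print(n,r["conf"],r["point"],onz(c,r["point"],z).round(4))
E
```

```text
clock: 10.7
eef_pos: [0.5326, -0.1623, 0.1922]
tool_rot: [0.707, 0.024, -0.024, -0.707]
ft_force: [-0.3, 0.6, -0.9]
grip_width: 0.0131
t 10.7 tcp [ 0.5326 -0.1623  0.1922] x [ 0.998  0.068 -0.001] y [-0.001 -0.    -1.   ] z [-0.068  0.998 -0.   ] J [-0.3   0.37  0.08  1.28 -0.    1.21] F [-0.3  0.6 -0.9] w 0.0131
rot [ 0.02  0.07 -0.04] shift cur [  2.1   2.2 112.9] shift in target frame [  1.9   2.2 112.9]
rot [-6.0000e-02 -1.7993e+02 -3.0000e-02] shift cur [  2.1   2.2 112.9] shift in target frame [  -1.9    2.2 -112.9]
landing 0.71 [283.8, 33.9] [ 0.5279 -0.0433  0.1   ]
landing 0.53 [277.0, 239.0] [ 0.5329 -0.1876  0.1   ]
rail 0.58 [281.8, 17.0] [ 0.525  -0.0093  0.    ]
```

View pics/w7.png

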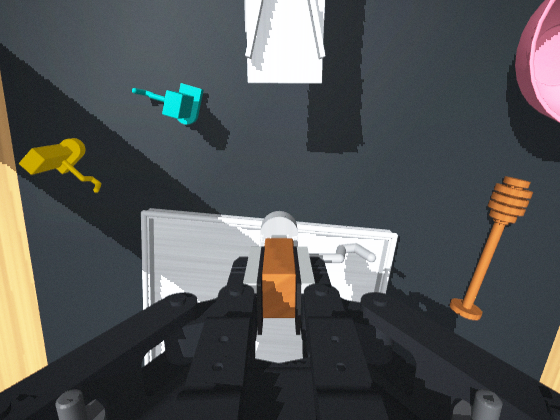

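```bash
python3 - <<'E'
from h import *
c=bot.camera("wrist")
for p,z in [((247,82.5),.1),((323,82),.1),((285,82.5),.1),((249,44),.112),((323,44),.112),((264,1),.112),((304,1),.112),((249,57),.112),((322,56),.112)]: print(p,z,onz(c,p,z).round(4))
# held hanger check
o=bot.get_obs(); 
for dz in (.0254,.0264,.0275):
  print(onz(c,(280,212),o["eef_pos"][2]-dz+.01).round(4))
hang_overlay(c,*(o["eef_pos"]-[0,0,.0264]),93.9,(220,190,400,340),4,"pics/w8.png")
im=c["color"][0:120,200:380]; cv2.imwrite("pics/w9.png",cv2.resize(im,None,fx=4,fy=4,interpolation=cv2.INTER_CUBIC))
E
```

```text
(247, 82.5) 0.1 [ 0.5051 -0.0752  0.1   ]
(323, 82) 0.1 [ 0.5566 -0.0715  0.1   ]
(285, 82.5) 0.1 [ 0.5309 -0.0735  0.1   ]
(249, 44) 0.112 [ 0.5066 -0.0533  0.112 ]
(323, 44) 0.112 [ 0.5529 -0.0503  0.112 ]
(264, 1) 0.112 [ 0.5147 -0.029   0.112 ]
(304, 1) 0.112 [ 0.5389 -0.0274  0.112 ]
(249, 57) 0.112 [ 0.5069 -0.0608  0.112 ]
(322, 56) 0.112 [ 0.5529 -0.0572  0.112 ]
[ 0.5318 -0.1416  0.1769]
[ 0.5318 -0.1419  0.1759]
[ 0.5318 -0.1423  0.1748]
```

View pics/w8.png

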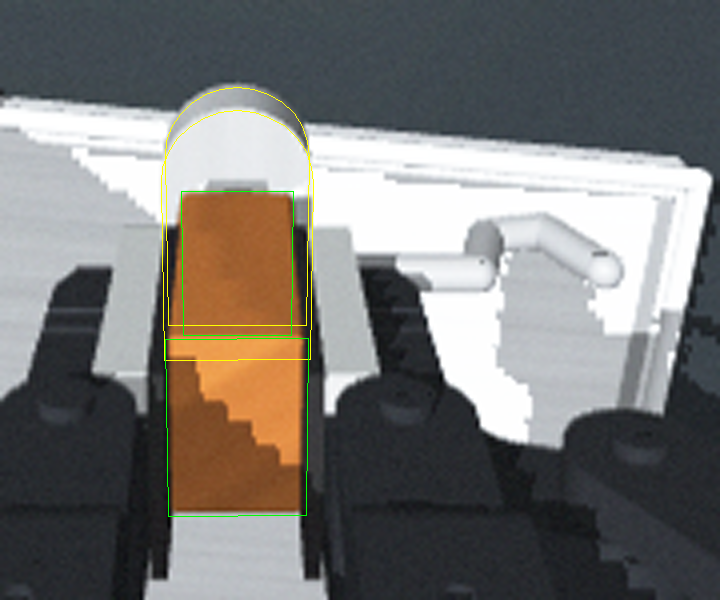

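View pics/w9.png

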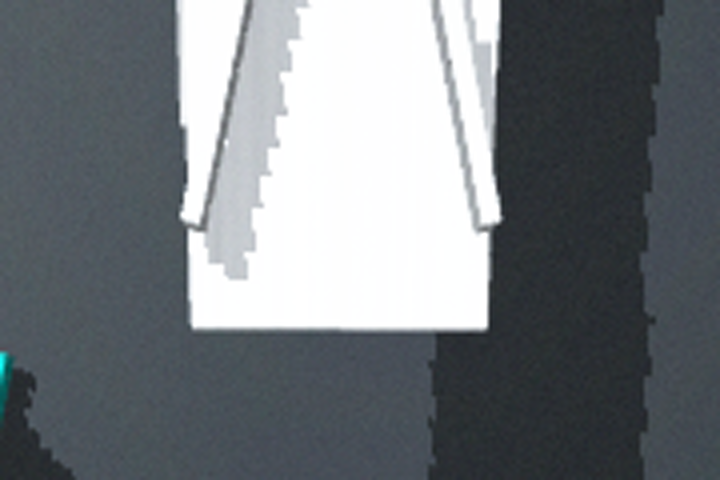

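```bash
python3 - <<'E'
from h import *
plan([.529,-.0485,.1384],4.0)
E
```

```text
t 10.95 tcp [ 0.5325 -0.1627  0.1923] x [ 0.998  0.067 -0.   ] y [-0. -0. -1.] z [-0.067  0.998 -0.   ] J [-0.3   0.37  0.08  1.28 -0.    1.21] F [-0.6  0.5 -1.7] w 0.0133
rot [ 0.   -0.19 -0.01] shift cur [  4.1  53.9 114.2] shift in target frame [  4.5  53.9 114.2]
rot [1.0000e-02 1.7981e+02 0.0000e+00] shift cur [  4.1  53.9 114.2] shift in target frame [  -4.5   53.9 -114.2]
```

```bash
python3 -m inch '0 -0.2 0 1 0 20 1;0 0 0 1 0 35 1;0 0 0 1 0 35 1;0 0 0 1.4 0 24.2 1;0 0 0 0 14 0 1;0 0 0 0 20 0 1;0 0 0 0 14 0 1;0 0 0 0 6 0 1;0 0 0 0 0 0 1;0 0 0 0 0 0 1'
python3 - <<'E'
from h import *
plan([.529,-.0485,.1264],4.0)
c=bot.camera("wrist"); cv2.imwrite("pics/w10.png",c["color"])
t=bot.camera("top"); cv2.imwrite("pics/t3.png",cv2.resize(t["color"][190:250,190:350],None,fx=5,fy=5,interpolation=cv2.INTER_CUBIC))
s=bot.camera("scene"); cv2.imwrite("pics/s3.png",cv2.resize(s["color"][130:260,200:350],None,fx=4.5,fy=4.5,interpolation=cv2.INTER_CUBIC))
E
```

```text
clock: 12.2
eef_pos: [0.5297, -0.0479, 0.1389]
tool_rot: [0.707, 0.026, -0.025, -0.707]
ft_force: [-0.2, -0.5, -0.8]
grip_width: 0.0128
t 12.2 tcp [ 0.5297 -0.0479  0.1389] x [0.997 0.071 0.001] y [ 0.001 -0.    -1.   ] z [-0.071  0.997 -0.   ] J [-0.09  0.36 -0.08  1.13 -0.    1.41] F [-0.2 -0.5 -0.8] w 0.0128
rot [0.01 0.08 0.07] shift cur [-0.8 12.5 -0.5] shift in target frame [-0.8 12.5 -0.5]
rot [ 1.1000e-01 -1.7992e+02 -2.0000e-02] shift cur [-0.8 12.5 -0.5] shift in target frame [ 0.8 12.5  0.5]
```

View pics/w10.png

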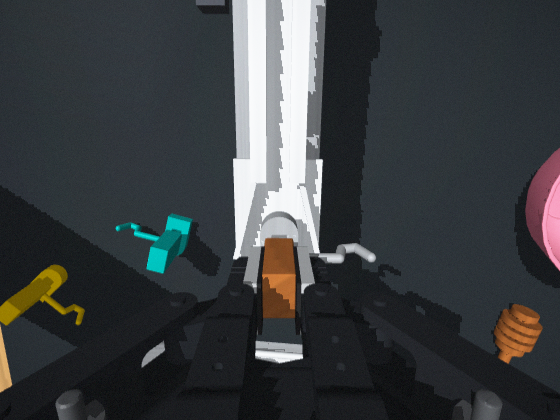

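View pics/s3.png

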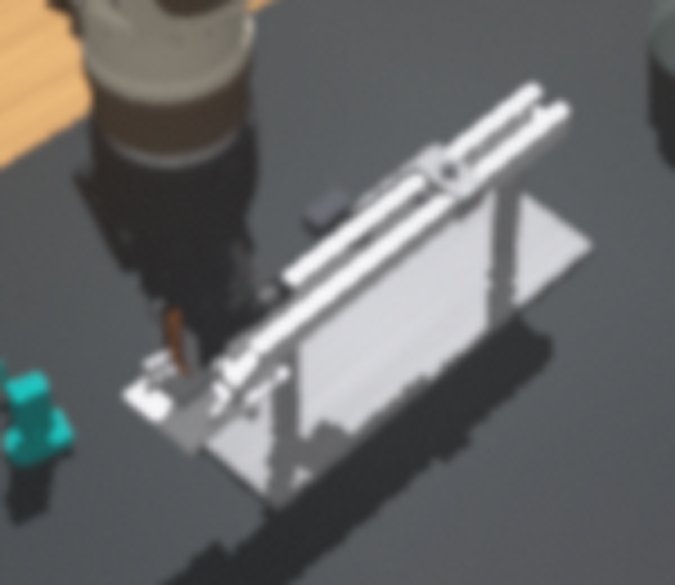

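```bash
python3 - <<'E'
from h import *
c=bot.camera("wrist"); l,t,r,b=200,0,370,260
im=cv2.resize(c["color"][0:260,200:370],None,fx=3,fy=3,interpolation=cv2.INTER_CUBIC)
cv2.imwrite("pics/w11.png",im[180:])
# predicted rail lines
for X in (0,50,100):
    pass
E
```

```text
(no output)
```

View pics/w11.png

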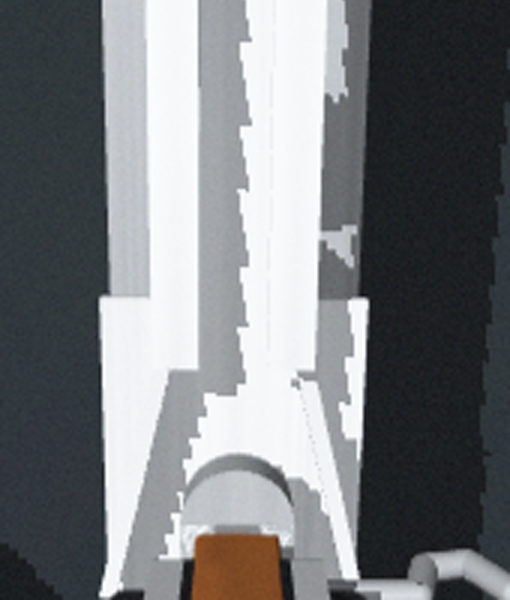

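```bash
python3 - <<'E'
from h import *
c=bot.camera("wrist"); o=bot.get_obs(); M=R.from_quat(o["tool_rot"]).as_matrix(); print(o["eef_pos"].round(4))
f=lambda x,y:(200+x/3-.33,(180+y)/3-.33)
for n,p,z in [("lipL out",(149,290),.115),("lipR out",(321,290),.115),("slotL",(198,290),.115),("slotR",(271,290),.115),("slotLtop",(198,10),.115),("slotRtop",(270,10),.115),("lipfrontL",(185,369),.115),("lipfrontR",(290,372),.115),("lipL out top",(147,10),.115),("lipR out top",(328,10),.115),("nose",(238,454),o["eef_pos"][2]-.0264+.005),("runL",(180,520),o["eef_pos"][2]-.0164),("runR",(294,520),o["eef_pos"][2]-.0164)]:
    P=onz(c,f(*p),z); print(n,P.round(4),(M.T@(P-o["eef_pos"])*1000).round(1))
E
```

```text
[ 0.5295 -0.0478  0.1388]
lipL out [ 5.112e-01 -5.000e-04  1.150e-01] [-14.9  23.7  48.5]
lipR out [0.5406 0.0016 0.115 ] [14.5 23.8 48.5]
slotL [5.195e-01 1.000e-04 1.150e-01] [-6.5 23.7 48.5]
slotR [0.532 0.001 0.115] [ 6.  23.8 48.5]
slotLtop [0.5169 0.0444 0.115 ] [-6.  23.7 92.8]
slotRtop [0.5283 0.0452 0.115 ] [ 5.4 23.8 92.8]
lipfrontL [ 0.5181 -0.0138  0.115 ] [-9.  23.7 34.7]
lipfrontR [ 0.5365 -0.0131  0.115 ] [ 9.4 23.8 34.1]
lipL out top [0.5088 0.0438 0.115 ] [-14.1  23.7  92.8]
lipR out top [0.5375 0.0458 0.115 ] [14.6 23.8 92.8]
nose [ 0.5284 -0.028   0.1174] [ 0.3 21.4 19.8]
runL [ 0.519  -0.0392  0.1224] [-9.9 16.4  9.2]
runR [ 0.539  -0.0378  0.1224] [10.1 16.4  9.2]
```

```bash
python3 -m inch '0 0 0 0 1 0 1;0 0 0 0 1 0 1;0 0 0 0 1 0 1;0 0 0 0 1 0 1;0 0 0 0 1 0 1;0 0 0 0 1 0 1;0 0 0 0 1 0 1;0 0 0 0 1 0 1;0 0 0 0 1 0 1;0 0 0 0 0.5 0 1;0 0 0 0 0 0 1'; python3 -m inch '0 0 0 0 0.5 0 1;0 0 0 0 0.5 0 1;0 0 0 0 0 0 1'
```

```text
clock: 13.82
eef_pos: [0.5292, -0.0477, 0.1288]
tool_rot: [-0.707, -0.025, 0.025, 0.707]
ft_force: [0.5, 0.3, -0.7]
grip_width: 0.0128
clock: 14.2
eef_pos: [0.5292, -0.0477, 0.1278]
tool_rot: [-0.707, -0.025, 0.025, 0.707]
ft_force: [0.5, 0.2, -0.8]
grip_width: 0.0133
```

```bash
python3 -m inch '0 0 0 0 0.5 0 1;0 0 0 0 0.5 0 1;0 0 0 0 0 0 1'; python3 -m inch '0 0 0 0 0.4 0 1;0 0 0 0 0 0 1'; python3 -m inch '0 0 0 0 0.4 0 1;0 0 0 0 0 0 1'
```

```text
clock: 14.58
eef_pos: [0.5292, -0.0477, 0.1268]
tool_rot: [-0.707, -0.025, 0.025, 0.707]
ft_force: [-0.1, 0.2, -1.0]
grip_width: 0.013
clock: 14.82
eef_pos: [0.5293, -0.0477, 0.1265]
tool_rot: [0.707, 0.025, -0.025, -0.707]
ft_force: [0.4, 0.1, 0.1]
grip_width: 0.0132
clock: 15.08
eef_pos: [0.5293, -0.0476, 0.1264]
tool_rot: [0.707, 0.025, -0.025, -0.707]
ft_force: [-1.3, 0.3, 2.4]
grip_width: 0.0131
```

```bash
python3 -m inch '0 0 0 0 -0.5 0 1;0 0 0 0 0 2 1;0 0 0 0 0 2 1;0 0 0 0 0 2 1;0 0 0 0 0 2 1;0 0 0 0 0 2 1;0 0 0 0 0 2 1;0 0 0 0 0 2 1;0 0 0 0 0 0 1'; python3 -m inch '0 0 0 0 0 2 1;0 0 0 0 0 2 1;0 0 0 0 0 2 1;0 0 0 0 0 0 1'; python3 - <<'E'
from h import *
plan([.529,-.0485,.1264],4.0)
E
```

```text
clock: 16.2
eef_pos: [0.5282, -0.0334, 0.1265]
tool_rot: [-0.706, -0.025, 0.025, 0.707]
ft_force: [-0.2, 0.7, -0.0]
grip_width: 0.013
clock: 16.7
eef_pos: [0.5277, -0.0275, 0.1265]
tool_rot: [-0.707, -0.025, 0.025, 0.707]
ft_force: [-0.4, 0.0, -2.6]
grip_width: 0.0132
t 16.7 tcp [ 0.5277 -0.0275  0.1265] x [ 0.997  0.072 -0.   ] y [-0.  0. -1.] z [-0.072  0.997  0.   ] J [-0.05  0.36 -0.11  1.1   0.    1.45] F [-0.4  0.  -2.6] w 0.0132
rot [-0.01  0.12 -0.01] shift cur [ -0.2   0.1 -21. ] shift in target frame [ -0.2   0.1 -21. ]
rot [-1.0000e-02 -1.7988e+02  1.0000e-02] shift cur [ -0.2   0.1 -21. ] shift in target frame [ 0.2  0.1 21. ]
```

```bash
for i in 1; do python3 -m inch '0 0 0 0 0 2 1;0 0 0 0 0 2 1;0 0 0 0 0 2 1;0 0 0 0 0 2 1;0 0 0 0 0 0 1'; done;  python3 -m inch '0 0 0 0 0 2 1;0 0 0 0 0 2 1;0 0 0 0 0 2 1;0 0 0 0 0 2 1;0 0 0 0 0 2 1;0 0 0 0 0 2 1;0 0 0 0 0 0 1'; python3 - <<'E'
from h import *
for i in range(3):
    o=bot.get_obs(); print(o["ft_force"].round(2))
    c=bot.camera("wrist")
cv2.imwrite("pics/w12.png",cv2.resize(c["color"][0:300,200:370],None,fx=3,fy=3)[300:])
plan([.529,-.0485,.1264],4.0)
E
```

```text
clock: 17.32
eef_pos: [0.5272, -0.0196, 0.1265]
tool_rot: [0.707, 0.025, -0.025, -0.707]
ft_force: [0.1, 0.1, -1.0]
grip_width: 0.0132
clock: 18.2
eef_pos: [0.5263, -0.0076, 0.1265]
tool_rot: [0.707, 0.025, -0.025, -0.707]
ft_force: [-0.3, 0.3, -0.3]
grip_width: 0.0131
[-0.33  0.34 -0.3 ]
[ 0.07  0.07 -1.59]
[ 0.57  0.02 -1.76]
t 18.35 tcp [ 0.5264 -0.0078  0.1265] x [0.997 0.072 0.   ] y [ 0. -0. -1.] z [-0.072  0.997 -0.   ] J [-0.01  0.36 -0.11  1.1  -0.    1.48] F [-0.2 -0.7 -1.8] w 0.0133
rot [0.   0.11 0.  ] shift cur [ -0.3   0.1 -40.8] shift in target frame [ -0.2   0.1 -40.8]
rot [ 0.0000e+00 -1.7989e+02 -1.0000e-02] shift cur [ -0.3   0.1 -40.8] shift in target frame [ 0.2  0.1 40.8]
```

View pics/w12.png

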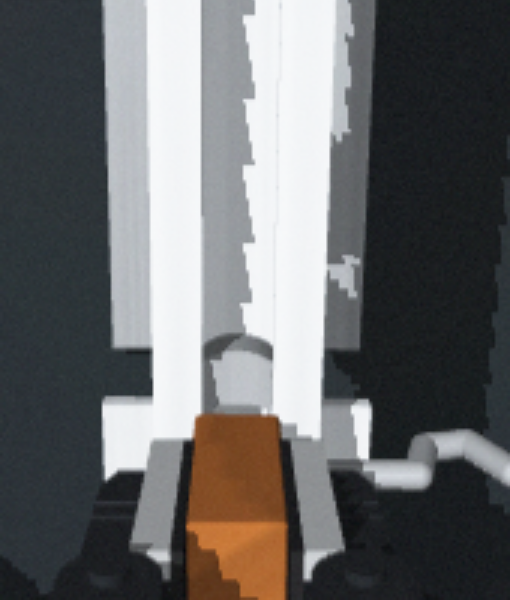

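```bash
python3 -m inch '0 0 0 0 0 2.5 1;0 0 0 0 0 3 1;0 0 0 0 0 3 1;0 0 0 0 0 3 1;0 0 0 0 0 3 1;0 0 0 0 0 3 1;0 0 0 0 0 3 1;0 0 0 0 0 2.5 1;0 0 0 0 0 0 1';python3 -m inch '0 0 0 0 0 2.5 1;0 0 0 0 0 3 1;0 0 0 0 0 3 1;0 0 0 0 0 3 1;0 0 0 0 0 3 1;0 0 0 0 0 3 1;0 0 0 0 0 2.5 1;0 0 0 0 0 0 1'; python3 - <<'E'
from h import *
c=bot.camera("wrist")
cv2.imwrite("pics/w13.png",cv2.resize(c["color"][0:300,200:370],None,fx=3,fy=3)[150:])
cv2.imwrite("pics/w13f.png",c["color"])
o=bot.get_obs();print(o["ft_force"].round(2),o["ft_torque"].round(2))
plan([.529,-.0485,.1264],4.0)
E
```

```text
clock: 19.48
eef_pos: [0.5247, 0.0153, 0.1265]
tool_rot: [0.707, 0.025, -0.025, -0.707]
ft_force: [-1.0, -0.2, -1.4]
grip_width: 0.0129
clock: 20.48
eef_pos: [0.5233, 0.0353, 0.1265]
tool_rot: [0.707, 0.025, -0.025, -0.707]
ft_force: [-0.3, -0.6, -1.1]
grip_width: 0.0133
[ 0.55 -0.17 -1.03] [-0.01  0.01  0.02]
t 20.52 tcp [0.5233 0.0352 0.1265] x [ 0.997  0.072 -0.   ] y [ 0. -0. -1.] z [-0.072  0.997 -0.   ] J [ 0.07  0.36 -0.12  1.1  -0.    1.57] F [ 0.5 -0.2 -1. ] w 0.013
rot [ 0.    0.11 -0.  ] shift cur [ -0.3   0.1 -83.9] shift in target frame [ -0.1   0.1 -83.9]
rot [  -0.   -179.89   -0.  ] shift cur [ -0.3   0.1 -83.9] shift in target frame [ 0.1  0.1 83.9]
```

View pics/w13f.png

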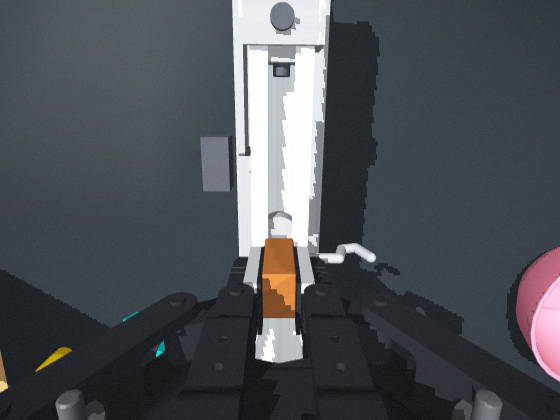

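```bash
python3 - <<'E'
from h import *
c=bot.camera("wrist"); o=bot.get_obs(); M=R.from_quat(o["tool_rot"]).as_matrix()
cv2.imwrite("pics/w14.png",cv2.resize(c["color"][40:240,190:350],None,fx=3,fy=3,interpolation=cv2.INTER_CUBIC))
for n,p,z in [("pin tip",(281.5,75.5),.109),("face",(281,63.5),.112),("catch back",(244,153),.112),("plate front",(282,45),.118),("slotL",(267,150),.115),("slotR",(295,150),.115),("slotLfar",(268.5,70),.115),("slotRfar",(294,70),.115),("house far",(215,136),.115),("house near",(215,190),.115)]:
    P=onz(c,p,z); print(n,P.round(4),(M.T@(P-o["eef_pos"])*1000).round(1))
E
```

```text
pin tip [0.5184 0.1217 0.109 ] [ 1.4 17.5 86.7]
face [0.5178 0.1264 0.112 ] [ 1.1 14.5 91.5]
catch back [0.5029 0.0852 0.112 ] [-16.7  14.5  51.5]
plate front [0.5177 0.133  0.118 ] [ 1.5  8.5 98. ]
slotL [0.514  0.0878 0.115 ] [-5.5 11.5 53.3]
slotR [0.5272 0.0888 0.115 ] [ 7.8 11.5 53.3]
slotLfar [0.5125 0.123  0.115 ] [-4.4 11.5 88.5]
slotRfar [0.5238 0.1238 0.115 ] [ 6.9 11.5 88.5]
house far [0.4893 0.0926 0.115 ] [-29.7  11.5  59.8]
house near [0.4898 0.0666 0.115 ] [-31.2  11.5  33.8]
```

View pics/w14.png

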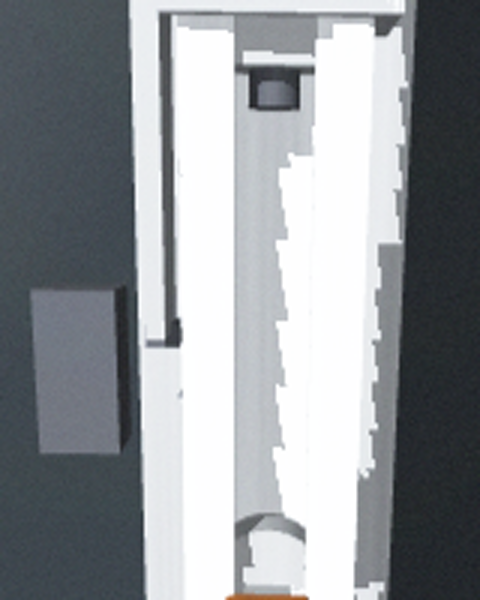

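```bash
python3 -m inch '0 0 0 0.3 0 2 1;0 0 0 0 0 3 1;0 0 0 0 0 3 1;0 0 0 0 0 3 1;0 0 0 0 0 3 1;0 0 0 0 0 3 1;0 0 0 0 0 3 1;0 0 0 0 0 2 1;0 0 0 0 0 0 1';python3 -m inch '0 0 0 0 0 1.5 1;0 0 0 0 0 1.5 1;0 0 0 0 0 0 1'; python3 -m inch '0 0 0 0 0 1.5 1;0 0 0 0 0 1.5 1;0 0 0 0 0 0 1'; python3 -m inch '0 0 0 0 0 1.5 1;0 0 0 0 0 1.5 1;0 0 0 0 0 0 1'; 
```

```text
clock: 21.7
eef_pos: [0.522, 0.0572, 0.1265]
tool_rot: [0.707, 0.025, -0.025, -0.707]
ft_force: [-0.0, -1.2, -1.6]
grip_width: 0.0133
clock: 22.08
eef_pos: [0.5218, 0.0601, 0.1265]
tool_rot: [-0.707, -0.025, 0.025, 0.707]
ft_force: [0.3, 0.4, -1.3]
grip_width: 0.0129
clock: 22.45
eef_pos: [0.5215, 0.0632, 0.1265]
tool_rot: [-0.707, -0.025, 0.025, 0.707]
ft_force: [0.1, -0.3, -0.7]
grip_width: 0.0132
clock: 22.82
eef_pos: [0.5214, 0.0662, 0.1265]
tool_rot: [0.707, 0.025, -0.025, -0.707]
ft_force: [-0.1, -0.8, -0.8]
grip_width: 0.0132
```

```bash
for i in 1; do python3 -m inch '0 0 0 0 0 1 1;0 0 0 0 0 1 1'; python3 -m inch '0 0 0 0 0 1 1;0 0 0 0 0 1 1';python3 -m inch '0 0 0 0 0 1 1;0 0 0 0 0 1 1';python3 -m inch '0 0 0 0 0 1 1;0 0 0 0 0 1 1'; done
```

```text
clock: 23.08
eef_pos: [0.5216, 0.0678, 0.1266]
tool_rot: [0.707, 0.026, -0.025, -0.706]
ft_force: [0.7, -1.4, -1.3]
grip_width: 0.013
clock: 23.32
eef_pos: [0.5217, 0.0697, 0.1268]
tool_rot: [0.707, 0.026, -0.025, -0.706]
ft_force: [2.0, -2.4, -0.9]
grip_width: 0.0135
clock: 23.58
eef_pos: [0.5213, 0.0719, 0.1267]
tool_rot: [0.707, 0.026, -0.025, -0.707]
ft_force: [2.4, -1.9, -1.6]
grip_width: 0.0134
clock: 23.82
eef_pos: [0.521, 0.0742, 0.1266]
tool_rot: [-0.707, -0.026, 0.025, 0.707]
ft_force: [1.8, -0.8, -1.3]
grip_width: 0.0131
```

```bash
python3 -m inch '0 0 0 0 0 1.5 1;0 0 0 0 0 1.5 1;0 0 0 0 0 1.5 1;0 0 0 0 0 1.5 1;0 0 0 0 0 1.5 1;0 0 0 0 0 1.5 1;0 0 0 0 0 0 1';python3 -m inch '0 0 0 0 0 1.5 1;0 0 0 0 0 1.5 1;0 0 0 0 0 1.5 1;0 0 0 0 0 1.5 1;0 0 0 0 0 1.5 1;0 0 0 0 0 1.5 1;0 0 0 0 0 1.5 1;0 0 0 0 0 1.5 1;0 0 0 0 0 1.5 1;0 0 0 0 0 0 1'; python3 - <<'E'
from h import *
c=bot.camera("wrist")
cv2.imwrite("pics/w15.png",cv2.resize(c["color"][100:300,190:350],None,fx=3,fy=3,interpolation=cv2.INTER_CUBIC))
plan([.529,-.0485,.1264],4.0)
E
```

```text
clock: 24.7
eef_pos: [0.5201, 0.0833, 0.1265]
tool_rot: [-0.707, -0.025, 0.025, 0.707]
ft_force: [2.7, 0.1, -1.1]
grip_width: 0.013
clock: 25.95
eef_pos: [0.5192, 0.0967, 0.1265]
tool_rot: [-0.707, -0.025, 0.025, 0.707]
ft_force: [2.6, -0.9, -0.9]
grip_width: 0.0128
t 26.0 tcp [0.5191 0.0967 0.1265] x [ 0.997  0.072 -0.   ] y [-0.  0. -1.] z [-0.072  0.997  0.   ] J [ 0.18  0.36 -0.11  1.1   0.    1.68] F [ 2.7 -0.1 -0.9] w 0.0132
rot [-0.02  0.12 -0.  ] shift cur [-6.000e-01  1.000e-01 -1.455e+02] shift in target frame [-3.000e-01  1.000e-01 -1.455e+02]
rot [-0.0000e+00 -1.7988e+02  4.0000e-02] shift cur [-6.000e-01  1.000e-01 -1.455e+02] shift in target frame [3.000e-01 1.000e-01 1.455e+02]
```

View pics/w15.png

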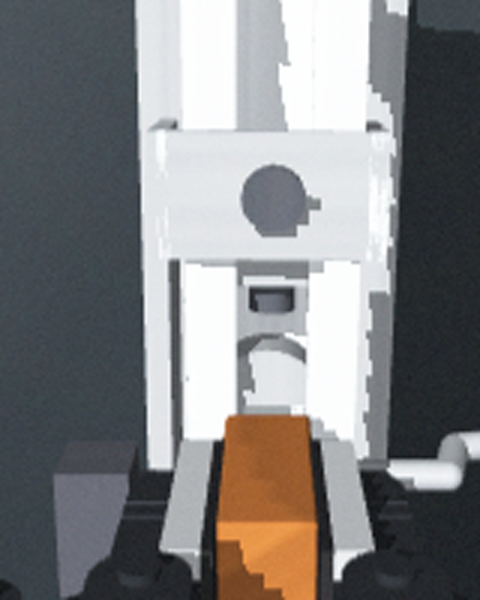

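```bash
python3 -m inch '0 0 0 0 0 1.5 1;0 0 0 0 0 1.5 1;0 0 0 0 0 1 1;0 0 0 0 0 1 1;0 0 0 0 0 0 1';python3 -m inch '0 0 0 0 0 0.7 1;0 0 0 0 0 0.7 1;0 0 0 0 0 0 1';python3 -m inch '0 0 0 0 0 0.7 1;0 0 0 0 0 0.7 1;0 0 0 0 0 0 1'
```

```text
clock: 26.62
eef_pos: [0.5188, 0.1016, 0.1265]
tool_rot: [-0.707, -0.025, 0.025, 0.707]
ft_force: [2.1, -1.2, -2.2]
grip_width: 0.0131
clock: 27.0
eef_pos: [0.5187, 0.1029, 0.1265]
tool_rot: [-0.707, -0.025, 0.025, 0.707]
ft_force: [2.3, -0.5, -1.2]
grip_width: 0.0131
clock: 27.38
eef_pos: [0.5186, 0.1038, 0.1265]
tool_rot: [0.707, 0.025, -0.025, -0.706]
ft_force: [2.8, -3.3, -1.0]
grip_width: 0.0132
```

```bash
python3 -m inch '0 0 0 0 0 0.6 1;0 0 0 0 0 0.6 1;0 0 0 0 0 0 1';python3 -m inch '0 0 0 0 0 0.7 1;0 0 0 0 0 0 1';python3 -m inch '0 0 0 0 0 0.6 1;0 0 0 0 0 0 1'
```

```text
clock: 27.75
eef_pos: [0.5186, 0.1053, 0.1265]
tool_rot: [0.707, 0.025, -0.025, -0.707]
ft_force: [1.6, -3.5, -0.6]
grip_width: 0.0128
clock: 28.0
eef_pos: [0.5181, 0.1063, 0.1264]
tool_rot: [-0.707, -0.025, 0.026, 0.707]
ft_force: [1.8, -2.9, -1.1]
grip_width: 0.0128
clock: 28.25
eef_pos: [0.5181, 0.1068, 0.1264]
tool_rot: [-0.707, -0.025, 0.026, 0.707]
ft_force: [2.1, -3.0, -0.3]
grip_width: 0.0129
```

```bash
python3 - <<'E'
from h import *
F=[]
for i in range(6):
    c=bot.camera("wrist"); F.append(np.r_[bot.get_obs()["ft_force"],bot.get_obs()["ft_torque"]])
print(np.mean(F,0).round(2),np.std(F,0).round(2))
cv2.imwrite("pics/w16.png",cv2.resize(c["color"][140:300,190:350],None,fx=3.7,fy=3.7,interpolation=cv2.INTER_CUBIC))
plan([.529,-.0485,.1264],4.0)
s=bot.camera("scene"); cv2.imwrite("pics/s4.png",cv2.resize(s["color"][130:230,230:350],None,fx=5.5,fy=5.5,interpolation=cv2.INTER_CUBIC))
E
```

```text
[ 1.01 -3.01  0.14 -0.75 -0.19 -0.04] [0.23 0.35 0.71 0.03 0.04 0.02]
t 28.55 tcp [0.5181 0.1068 0.1264] x [ 0.997  0.072 -0.001] y [-0.001  0.    -1.   ] z [-0.072  0.997  0.   ] J [ 0.2   0.37 -0.1   1.1   0.    1.7 ] F [ 0.8 -3.5  0.3] w 0.0131
rot [-0.01  0.11 -0.03] shift cur [  -0.3   -0.  -155.7] shift in target frame [  -0.     0.  -155.7]
rot [-5.0000e-02 -1.7989e+02  1.0000e-02] shift cur [  -0.3   -0.  -155.7] shift in target frame [  0.    0.  155.7]
```

View pics/w16.png

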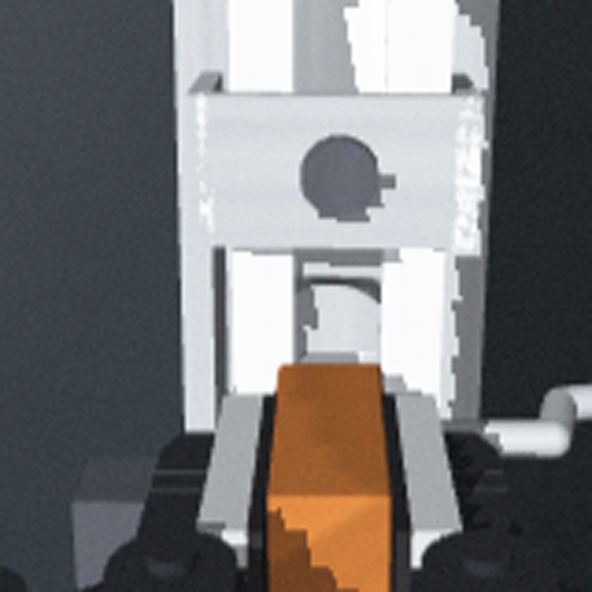

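View pics/s4.png

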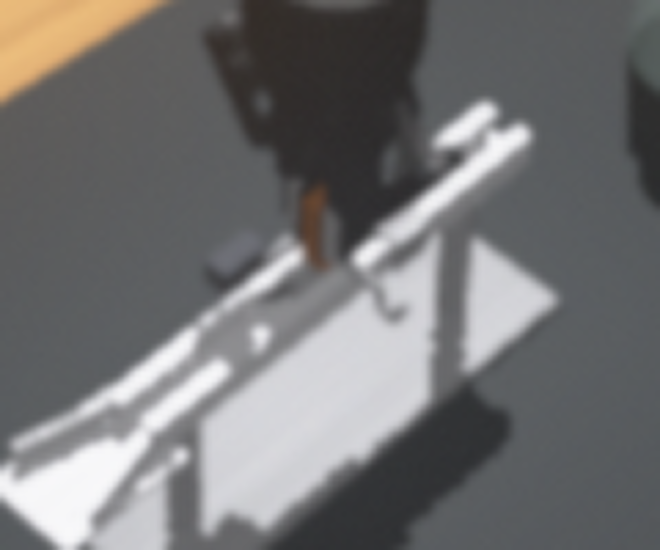

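```bash
python3 -m inch '0 0 0 0 0 0.5 1;0 0 0 0 0 0 1';python3 -m inch '0 0 0 0 0 0.4 1;0 0 0 0 0 0 1'; python3 - <<'E'
from h import *
F=[]
for i in range(6):
    c=bot.camera("wrist"); F.append(np.r_[bot.get_obs()["ft_force"],bot.get_obs()["ft_torque"]])
print(np.mean(F,0).round(2),np.std(F,0).round(2),bot.get_obs()["eef_pos"].round(4))
E
```

```text
clock: 28.85
eef_pos: [0.5182, 0.1071, 0.1264]
tool_rot: [0.707, 0.025, -0.025, -0.707]
ft_force: [0.7, -3.8, 0.8]
grip_width: 0.0131
clock: 29.1
eef_pos: [0.5181, 0.1076, 0.1264]
tool_rot: [0.707, 0.025, -0.026, -0.707]
ft_force: [-0.2, -3.7, -0.9]
grip_width: 0.0128
[ 0.22 -3.96  0.13 -0.93  0.07 -0.  ] [0.81 0.59 0.36 0.03 0.03 0.03] [0.5181 0.1076 0.1264]
```

```bash
python3 -m inch '0 0 0 0 0 -0.6 1;0 0 0 0 0 0 1';python3 -m inch '0 0 0 0 0 -0.5 1;0 0 0 0 0 0 1';python3 -m inch '0 0 0 0 0 -0.5 1;0 0 0 0 0 0 1'
```

```text
clock: 29.65
eef_pos: [0.5182, 0.1071, 0.1264]
tool_rot: [-0.707, -0.025, 0.026, 0.707]
ft_force: [-0.6, -4.1, 0.1]
grip_width: 0.0137
clock: 29.9
eef_pos: [0.5183, 0.1066, 0.1264]
tool_rot: [-0.707, -0.025, 0.025, 0.707]
ft_force: [-0.6, -3.1, -0.1]
grip_width: 0.0131
clock: 30.15
eef_pos: [0.5183, 0.1061, 0.1264]
tool_rot: [-0.707, -0.025, 0.025, 0.707]
ft_force: [-0.6, -2.8, -0.9]
grip_width: 0.0131
```

```bash
python3 -m inch '0 0 0 0 0 -0.5 1;0 0 0 0 0 0 1';python3 -m inch '0 0 0 0 0 -0.4 1;0 0 0 0 0 0 1'
```

```text
clock: 30.4
eef_pos: [0.5183, 0.106, 0.1265]
tool_rot: [-0.706, -0.025, 0.026, 0.707]
ft_force: [-1.7, -0.9, 0.1]
grip_width: 0.0131
clock: 30.65
eef_pos: [0.5184, 0.1059, 0.1265]
tool_rot: [-0.706, -0.025, 0.026, 0.707]
ft_force: [-2.1, 2.5, 0.2]
grip_width: 0.0131
```

```bash
python3 -m inch '0 0 0 -0.2 0 0.4 1;0 0 0 0 0 0 1'; python3 -m inch '0 0 0 0 0 0 0.6;0 0 0 0 0 0 0.6;0 0 0 0 0 0 0.5;0 0 0 0 0 0 0.5;0 0 0 0 0 0 0.5'; python3 - <<'E'
from h import *
c=bot.camera("wrist")
cv2.imwrite("pics/w17.png",c["color"])
plan([.529,-.0485,.1264],4.0)
E
```

```text
clock: 30.9
eef_pos: [0.5184, 0.1059, 0.1265]
tool_rot: [-0.706, -0.025, 0.025, 0.707]
ft_force: [-1.1, 1.8, -1.8]
grip_width: 0.0131
clock: 31.52
eef_pos: [0.5184, 0.1055, 0.1266]
tool_rot: [0.707, 0.025, -0.025, -0.707]
ft_force: [0.3, 0.7, -0.9]
grip_width: 0.0425
t 31.57 tcp [0.5184 0.1055 0.1265] x [0.997 0.072 0.   ] y [ 0. -0. -1.] z [-0.072  0.997 -0.   ] J [ 0.2   0.37 -0.1   1.1  -0.    1.7 ] F [-0.1 -0.5  0.1] w 0.0425
rot [0.   0.1  0.01] shift cur [-4.000e-01  1.000e-01 -1.544e+02] shift in target frame [-1.000e-01  1.000e-01 -1.544e+02]
rot [ 1.000e-02 -1.799e+02 -0.000e+00] shift cur [-4.000e-01  1.000e-01 -1.544e+02] shift in target frame [1.000e-01 1.000e-01 1.544e+02]
```

View pics/w17.png

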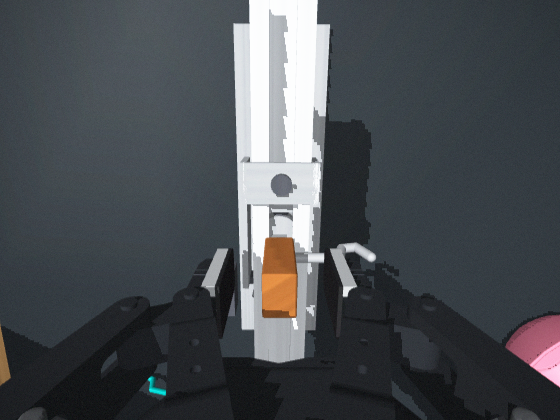

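The fingers are clear on both sides of the grip block. The hook has stayed put, with its nose against the stop at (282,222). Now I'm lifting straight up.

```bash
python3 -m inch '0 0 0 0 -5 0 0.5;0 0 0 0 -15 0 0.5;0 0 0 0 -30 0 0.5;0 0 0 0 -30 0 0.5;0 0 0 0 -20 0 0.5;0 0 0 0 0 -35 0.5;0 0 0 0 0 -40 0.5;0 0 0 0 0 -25 0.5;0 0 0 0 0 0 0.5;0 0 0 0 0 0 0.5'
python3 - <<'E'
from h import *
c=bot.camera("wrist"); cv2.imwrite("pics/w18.png",c["color"])
cv2.imwrite("pics/w19.png",cv2.resize(c["color"][100:260,200:360],None,fx=3.7,fy=3.7,interpolation=cv2.INTER_CUBIC))
t=bot.camera("top"); cv2.imwrite("pics/t4.png",cv2.resize(t["color"],(784,588)))
o=bot.get_obs(); print(o["eef_pos"],o["ft_force"])
for r in bot.spot_point("grip","wrist"): print(r["conf"],r["point"],onz(c,r["point"],.137).round(4))
E
```

```text
clock: 32.83
eef_pos: [0.5256, 0.0062, 0.2272]
tool_rot: [-0.706, -0.026, 0.025, 0.707]
ft_force: [0.1, 0.8, -0.0]
grip_width: 0.0428
[0.52554442 0.00663778 0.22690672] [ 0.06873184  0.7679313  -0.32598078]
0.92 [278.3, 61.6] [0.5182 0.108  0.137 ]
0.72 [193.2, 255.1] [ 0.4616 -0.0364  0.137 ]
0.69 [90.6, 299.1] [ 0.3778 -0.0817  0.137 ]
0.63 [278.2, 248.8] [ 0.5277 -0.0263  0.137 ]
```

View pics/w18.png

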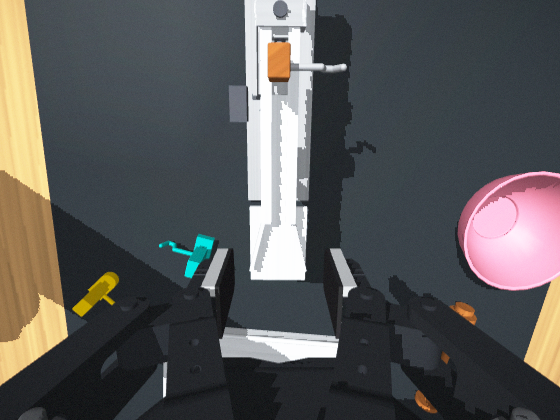

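View pics/w19.png

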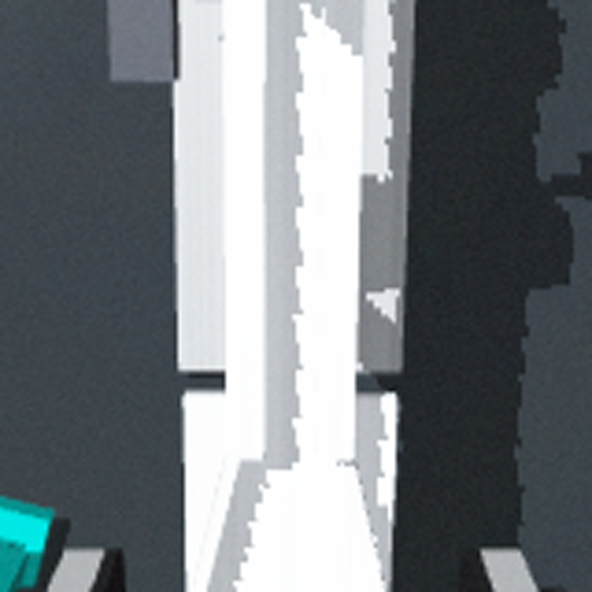

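View pics/t4.png

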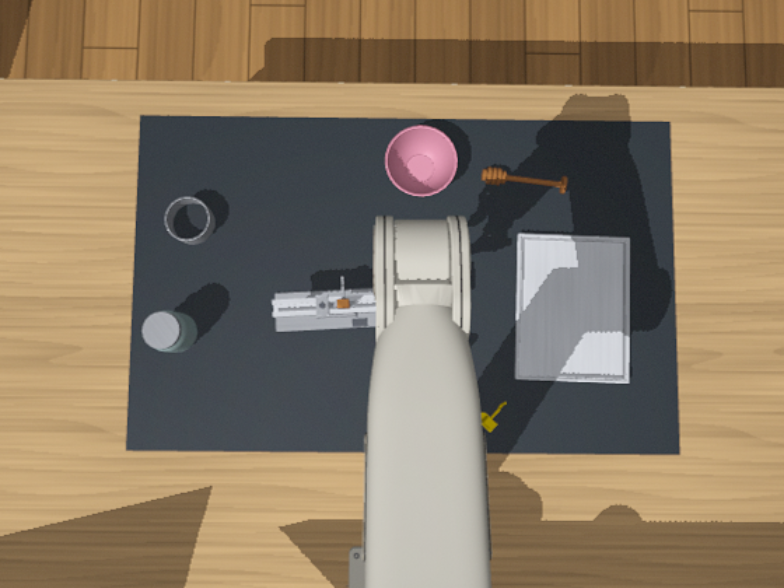

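```bash
python3 -c "
from workcell import bot
print(bot.job_done())"
```

```text
the job is handed in; nothing more can be done
None
```

The trolley hook is seated in the rail behind the catch and against the buffer. I let it go there and handed the job in at about 33 s of the 69 s allowed.

- **Pick and entry:** I gripped the brown-gripped hook by its y faces and lifted it out of the pan. I set it on the landing at under 8 mm/s and slid it in nose first.
- **Forces felt:** The catch gave about 2–3 N and the buffer up to about 4 N. The highest reading on the rail was about 4 N, but I only had readings between moves, not during them.
- **Seating check:** The sideways force from the catch fell to about zero at the snap. A gentle pull back then met the catch's back face: the hook stopped moving and the force reversed to +2.5 N.
- **After letting go:** The wrist picture showed the hook still in place, with its nose at the stop. The grip was found at y = 0.108 m, against 0.106 m for the tool when I released it. That 2 mm gap is within camera accuracy. The hook has a slight yaw, within its play.
- **Bystanders:** The bowl, jar, pastry ring and dipper looked unmoved in the top view, and the tool was about 0.1 m clear of everything.

One disagreement: the rail centre line measured from two wrist pictures differed by about 1 mm. I felt no side contact in the channel before the catch, so I added only a 0.3 mm sideways correction.

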